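# Lift the hot tin out of the saucepan with the clip-on handle

## Robot

A 7-joint arm with a two-finger parallel gripper is mounted at the origin on a cart in front of the work surface, level with it; the furniture and walls round the work are solid. World frame = base frame: x ahead of the robot, y to its left, z up, the work surface at z = 0. Lengths are in m, angles in rad, forces in N, time in s.
With the tool pointing down it reaches from about 0.35 to 0.9 m from the base axis. Payload 8.1 kg.
Tool frame: the origin (TCP) lies at the very end of the fingers, on their centre line; the grasp point (between the pads) lies arm.grip_point_offset behind it (arm.grip_point_offset is the distance from the TCP to the grasp point, in m); z points along the fingers, y is the line along which they close (so a half turn about z gives the same grasp; the last joint's range is limited). The gripper opens to 92 mm and grips with 3 to 60 N. Pads are 19 mm wide; open, the fingers measure 130 mm over their backs; the gripper's body (75 mm by 190 mm) begins 47 mm behind the grasp point.
Start: joints at [-1.435, 0.434, 0.025, 1.573, -0.012, 1.134, -0.075], TCP at [0.148, 0.607, 0.227] pointing down, gripper open.
Joint ranges: [-2.62, 2.62], [-0.44, 2.09], [-1.27, 1.32], [0.08, 2.57], [-1.32, 4.46], [0.12, 2], [-2.74, 2.74]. Speed limits (rad/s): [2.22, 2.22, 3.01, 3.01, 3.14, 3.14, 3.14].

## Interface

Orientations are given as a rotation vector (axis times angle).
In Python, from cell import arm gives the robot as it stands. The module is installed in compiled form; this text tells all that it offers.
- The arm moves only by the shell command python3 -m creep 'ROWS' [OPENING] [FORCE]. ROWS is JSON, a list of rows, each a list of 6 numbers: the shift along the tool's x, y, z scaled (see below), then the turn, a rotation vector about the tool's x, y, z scaled (see below). A call has 1 to 20 rows; each row shifts and turns the commanded pose from where the row before left it, along the tool's axes as they then stand; what a row does not reach is not made up. The controller multiplies each number of a shift by 0.4 m and each number of a turn by 120 degrees. A row lasts 1/12 s, in which the tool goes at most 41.7 mm and 7.16 degrees, less where a joint would pass 70% of its speed; a pose out of reach is approached as far as the arm can. A call with a number of a shift or a turn outside -1 to 1 is refused whole. A call with a gripper value outside its range is refused whole. OPENING is the closure, from -1 (fully open) to 1 (shut), set as the call begins (- or left out, the last holds). The fingers move at their own pace and stop on an object; FORCE is the grip in N (left out, the last holds). Time passes only in rows, so rows that do not move let the fingers close. It gives the time, the measured TCP pose, the force, the opening and the grip force at its end, in the units of the state.
- arm.observe(): the state, without advancing time (a new reading comes with each control period).
- arm.get_image(name): name is "scene" or "top" or "wrist"; returns a dict with "frame" (384x512x3 uint8, red, green, blue), "intrinsics" (3x3 intrinsics, pixels), "distortion" ([k1, k2, p1, p2, k3] as OpenCV has them; the pictures are not rectified), "rvec" (rotation vector, rad) and "tvec" (3), from world to camera coordinates, as OpenCV has them; the wrist camera has in their place "mount" (4x4, takes a point from camera to tool coordinates, whose origin is the TCP and whose axes are the flange's). Camera axes: x right, y down, z forward; pixel columns grow to the right and rows downward; lengths in m; the calibration is good to about 2 mm. A picture is of the moment at which its call begins: read the wrist's pose just before it. There is no depth.
- arm.sign_off(): hands the job in; it is judged then, once.
The state is a dict: "clock": time; "joints": joint angles; "dq": joint speeds; "joint_efforts": joint torques, N m; "position": TCP position; "ee_rot": TCP orientation; "force": force on the tool from outside, world axes, zero at the start; "ft_torque": the same for the moment, N m; "width": opening from 0.0 (shut) to 1.0 (fully open); "gripper_force": force on a finger pad.
Only numpy, scipy, OpenCV 4.12 (cv2) and the standard library are available. Lean on these libraries where they do the work, as an engineer would, in place of code of your own. Each camera call takes 0.05 s, during which the arm holds its last target. There are 200 camera calls.

## Task

The open tin standing in the saucepan is hot and has no handle: squeeze the orange clip-on handle open, take it off the wall of the loaf dish, put its jaws over the tin's rim and let go so that it springs shut there. Then take hold of the shut clip by its steel sides, so that it stays shut, lift the tin out and hold it level and still over the pan, its bottom about 2 cm or more above the pan's rim; finish while still holding it. Do not touch the tin itself or tip it, leave the pan where it stands and do not disturb the mugs or the nut jar.

Things in the scene. Friction and masses are not known exactly. Their poses are not given: they have to be found in the camera images.
- pot_clip: Steel spring clip with two orange finger levers, 110 g, parked upright on the front (-x) long wall of the loaf dish. Origin on its pivot; y = pivot axis, along the gripped wall; z up; x across the wall. Outer half at -x (two prongs, 30 mm wide over both), inner half at +x (one prong, 14 mm); works either way round. See clip_levers, clip_jaws, clip_sides for its parts.
- clip_levers (a point): Point midway between the levers, 36 mm above the clip's origin: where to pinch. Levers are 24 mm wide along y, 15 to 46 mm above the origin, 43 mm apart over all along x, each leaning out 0.18 rad. Pinched along x to 31 mm (about 16 N) they are parallel and on their stop: the jaws are then about 18 mm apart, each half having swung 0.18 rad. Let go, it springs shut.
- clip_jaws (a point): Point midway between the jaw pads, 38 mm below the clip's origin. Pads reach from 26 to 50 mm below the origin; each prong with its pad is 7 mm thick and ends 52 mm below. Clipped on, a wall's top edge lies about 24 mm below the origin (the side plates begin 10 mm below). The jaws bite with about 10 N.
- clip_sides (a point): Point 12 mm above the clip's origin, midway between its two flat steel side plates: where to hold the clip for lifting. Plates are perpendicular to y, 34 mm over both, 24 mm wide along x, from 10 mm below to 24 mm above the origin. Gripped there, along y, the clip stays shut.
- clip_jaw (a joint): Opening angle of the clip's +x half about the pivot: about 0 clipped on a 5 mm wall, negative when shut on nothing, 0.36 fully open. Sprung shut.
- loaf_dish: White ceramic loaf dish, fixed, 110 mm (its x) by 220 mm (its y), 65 mm high, walls 5 mm thick and upright. Origin under its centre on the worktop.
- tin: Open round tin with a paper label, 98 mm outside diameter, 85 mm high, thin upright wall (up to 5 mm in the grip), about 140 g, standing upright in the saucepan. Hot: not to be touched by the robot. Origin at the centre of its underside, z up.
- tin_rim (a point): Centre of the tin's mouth, at the height of its rim, 85 mm above its underside.
- saucepan: Steel saucepan with a wooden handle, 0.9 kg, loose, on a round cork trivet 10 mm high; bowl 160 mm across outside, about 140 mm clear inside, rim 82 mm above its underside. Origin at underside level below the bowl's edge where the handle begins; bowl centre 71 mm from it along +y; the handle runs 149 mm along -y and rises to 108 mm.
- pan_rim (a point): Centre of the saucepan's mouth, at the height of its rim.
- mug_a: White mug with dots at the left, loose, 91 mm high. Leave alone.
- mug_b: Brown and white mug at the right, loose, 105 mm high. Leave alone.
- jar_nut: Nut butter jar with a red lid at the far right, loose, 104 mm high. Leave alone.
Things that resemble listed ones, but are neither listed nor needed, are in the scene too. Leave any blue or purple look-alike of the pot_clip alone.

How it is judged:
By the outcome, as a careful person would: the job done as asked, in the order asked, and still so for the second after the job is handed in, while the arm keeps its last pose, push and grip.
It also fails if it takes over 58 s, if anything falls off the work surface, if the arm or the gripper's body presses on something with over 40 N, if the wrist force passes 120 N, or if a joint passes its speed limit or range.

## Working session

There is one attempt and no reset: what is moved stays moved. The work goes in short steps, Python scripts to look and compute and a shell command to move; the robot and the scene stay as the last step left them, time stands still between calls to the robot, and variables do not carry over. Pictures are saved under pics/ and viewed, at most 10 in all, crops included, and the job is handed in when it is done.

```bash
mkdir -p pics
cat > h.py <<'E'
import numpy as np, cv2
from scipy.spatial.transform import Rotation as R
from cell import arm
def snap(n):
    s=arm.observe(); d=arm.get_image(n)
    if n=='wrist':
        T=np.eye(4);T[:3,:3]=R.from_rotvec(s['ee_rot']).as_matrix();T[:3,3]=s['position']
        W=T@np.array(d['mount'])
    else:
        A=np.eye(4);A[:3,:3]=R.from_rotvec(np.ravel(d['rvec'])).as_matrix();A[:3,3]=np.ravel(d['tvec']);W=np.linalg.inv(A)
    return d,W
def save(n,f):
    d,W=snap(n);cv2.imwrite(f'pics/{f}.png',d['frame'][:,:,::-1])
    np.savez(f'pics/{f}.npz',K=d['intrinsics'],D=d['distortion'],W=W)
def ray(f,uv):
    z=np.load(f'pics/{f}.npz');p=cv2.undistortPoints(np.array([[uv]],float),z['K'],z['D'])[0,0]
    v=z['W'][:3,:3]@np.array([*p,1]);return z['W'][:3,3],v/np.linalg.norm(v)
def atz(f,uv,h):
    o,v=ray(f,uv);return (o+v*(h-o[2])/v[2]).round(4)
def tri(*obs):
    A=np.zeros((3,3));b=np.zeros(3);L=[ray(*o) for o in obs]
    for o,v in L: P=np.eye(3)-np.outer(v,v);A+=P;b+=P@o
    x=np.linalg.solve(A,b);return x.round(4),[round(float(np.linalg.norm((np.eye(3)-np.outer(v,v))@(x-o))),4) for o,v in L]
def proj(f,P):
    z=np.load(f'pics/{f}.npz');E=np.linalg.inv(z['W'])
    return cv2.projectPoints(np.array(P,float).reshape(-1,1,3),cv2.Rodrigues(E[:3,:3])[0],E[:3,3],z['K'],z['D'])[0][:,0].round(1)
E
python3 - <<'E'
from h import *
for n in('scene','top'):save(n,n+'0')
a=[cv2.imread(f'pics/{n}0.png') for n in('scene','top')]
for n,i in zip(('s','t'),a): cv2.imwrite(f'pics/{n}_big.png',cv2.resize(i,(800,600),interpolation=cv2.INTER_CUBIC))
s=arm.observe();print({k:np.round(v,3) for k,v in s.items()},arm.grip_point_offset)
print(R.from_rotvec(s['ee_rot']).as_matrix().round(3))
for n in('scene0','top0'):print(np.load(f'pics/{n}.npz')['W'].round(3))
E
```

```text
{'clock': np.float64(0.1), 'joints': array([-1.435,  0.435,  0.025,  1.574, -0.012,  1.134, -0.075]), 'dq': array([ 0.   , -0.001,  0.001, -0.002, -0.   , -0.001, -0.   ]), 'joint_efforts': array([ 3.0000e-03, -6.6913e+01,  9.8800e-01, -3.1515e+01, -6.0000e-02,
        3.7000e-02,  0.0000e+00]), 'position': array([0.148, 0.607, 0.226]), 'ee_rot': array([-3.740e-01, -3.119e+00,  2.000e-03]), 'force': array([ 0.416, -0.76 ,  0.096]), 'ft_torque': array([-0.001, -0.033,  0.037]), 'gripper_force': np.float64(0.0), 'width': np.float64(1.001)} 0.0188
[[-0.972  0.237 -0.   ]
 [ 0.237  0.972 -0.001]
 [-0.    -0.001 -1.   ]]
[[ 0.043 -0.444  0.895 -1.06 ]
 [-0.999 -0.041  0.028 -0.091]
 [ 0.025 -0.895 -0.446  0.855]
 [ 0.     0.     0.     1.   ]]
[[-0.017 -0.991  0.135  0.257]
 [-1.     0.016 -0.006 -0.053]
 [ 0.003 -0.135 -0.991  1.699]
 [ 0.     0.     0.     1.   ]]
```

View pics/s_big.png

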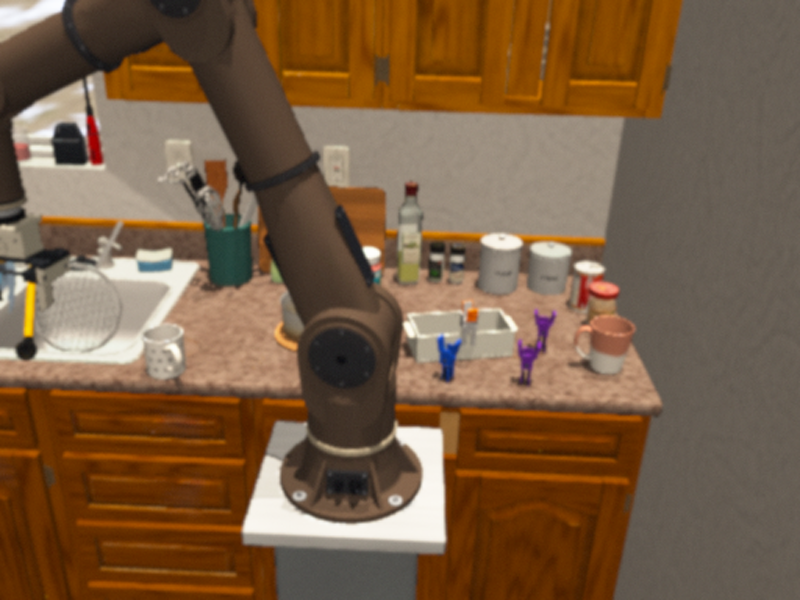

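View pics/t_big.png

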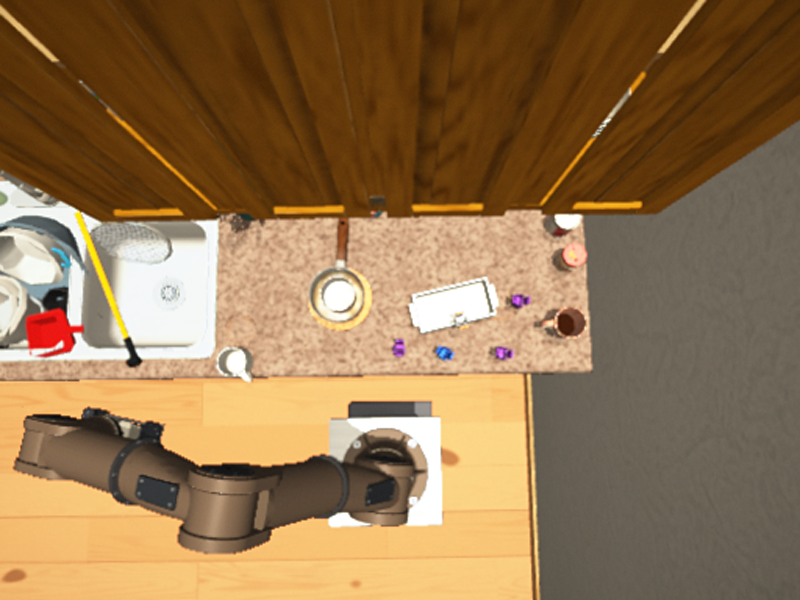

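The scene view shows the orange clip at (472,315) on the dish's front wall, with the pan hidden behind the arm. In the top view the pan/tin is at (340,296), the clip at (459,320), and blue and purple decoys sit around the dish.

Run:
```python
from h import *
k=.64
t=lambda u,v:('top0',(u*k,v*k)); s=lambda u,v:('scene0',(u*k,v*k))
print('clip',tri(t(459,317),s(472,313)))
for n,u,h in [('tin',(340,296),.1),('pan',(340,296),.09),('dishL',(411,321),.065),('dishF',(496,290),.065),('blue',(444,353),.05),('p1',(399,348),.05),('p2',(503,352),.05),('p3',(520,300),.05),('mugA',(235,363),.09),('mugb',(568,323),.1),('dishTL',(411,300),.065),('dishBR',(496,305),.065),('cabedge',(390,215),.5)]:
    print(n,atz('top0',(u[0]*k,u[1]*k),h))
```

```text
clip (array([ 0.4291, -0.2212,  0.1056]), [0.0058, 0.0058])
tin [0.4941 0.1142 0.1   ]
pan [0.4956 0.1153 0.09  ]
dishL [ 0.4244 -0.0831  0.065 ]
dishF [ 0.5094 -0.3277  0.065 ]
blue [ 0.3331 -0.1754  0.05  ]
p1 [ 0.3494 -0.0479  0.05  ]
p2 [ 0.3331 -0.3433  0.05  ]
p3 [ 0.4815 -0.3982  0.05  ]
mugA [0.313  0.4061 0.09  ]
mugb [ 0.4081 -0.5186  0.1   ]
dishTL [ 0.4845 -0.0842  0.065 ]
dishBR [ 0.4662 -0.326   0.065 ]
cabedge [ 0.6078 -0.0345  0.5   ]
```

```bash
python3 -m creep '[[-0.06,-0.066,-0.015,0,0,0],[-0.06,-0.066,-0.015,0,0,0],[-0.06,-0.066,-0.015,0,0,0],[-0.06,-0.066,-0.015,0,0,0],[-0.06,-0.066,-0.015,0,0,0],[-0.06,-0.066,-0.015,0,0,0],[-0.06,-0.066,-0.015,0,0,0],[-0.06,-0.066,-0.015,0,0,0],[-0.06,-0.066,-0.015,0,0,0],[-0.06,-0.066,-0.015,0,0,0],[-0.06,-0.066,-0.015,0,0,0],[-0.06,-0.066,-0.015,0,0,0],[-0.06,-0.066,-0.015,0,0,0],[-0.06,-0.066,-0.015,0,0,0],[-0.06,-0.066,-0.015,0,0,0],[0,0,0,0,0,0]]'
python3 - <<'E'
from h import *
d=arm.get_image('wrist');print(np.round(d['mount'],3),np.round(d['intrinsics'],0))
s=arm.observe();print(s['joints'].round(2))
save('wrist','w1')
for n,P in [('tin',[.494,.114,.1]),('clip',[.429,-.221,.1])]:print(n,proj('w1',P))
E
```

```text
clock: 1.43
position: [0.4069, 0.131, 0.3179]
ee_rot: [0.388, 3.115, -0.001]
force: [0.7, -0.4, 0.0]
width: 1.004
gripper_force: 0.0
[[ 0.    -0.952 -0.307  0.083]
 [ 1.    -0.     0.001 -0.001]
 [-0.001 -0.307  0.952 -0.157]
 [ 0.     0.     0.     1.   ]] [[304.   0. 254.]
 [  0. 304. 192.]
 [  0.   0.   1.]]
[-0.81  0.01  0.38  1.9  -0.    1.23  0.89]
tin [[255.9 228.9]]
clip [[  9.  240.9]]
```

```bash
python3 -m creep '[[-0.02,-0.08,0,0,0,0],[-0.02,-0.08,0,0,0,0],[-0.02,-0.08,0,0,0,0],[0,0,0,0,0,0],[0,0,0,0,0,0]]' >/dev/null
python3 -c "
from h import *
save('wrist','w2')"
python3 -m creep '[[-0.007,-0.08,0,0,0,0],[-0.007,-0.08,0,0,0,0],[-0.007,-0.08,0,0,0,0],[-0.007,-0.08,0,0,0,0],[-0.007,-0.08,0,0,0,0],[-0.007,-0.08,0,0,0,0],[-0.007,-0.08,0,0,0,0],[-0.007,-0.08,0,0,0,0],[0,0,0,0,0,0],[0,0,0,0,0,0]]'
python3 -c "
from h import *
save('wrist','w3')"
python3 -m creep '[[0,0,0,0,0,0.055],[0,0,0,0,0,0.055],[0,0,0,0,0,0.055],[0,0,0,0,0,0.055],[0,0,0,0,0,0.055],[0,0,0,0,0,0.055],[0,0,0,0,0,0.055],[0,0,0,0,0,0.055],[0,0,0,0,0,0.055],[0,0,0,0,0,0.055],[0,0,0,0,0,0],[0,0,0,0,0,0]]'
python3 - <<'E'
from h import *
save('wrist','w4')
print(arm.observe()['joints'].round(2))
def crop(f,P,w=110,h=100,s=None):
    c=proj(f,P)[0];I=cv2.imread(f'pics/{f}.png');x=int(np.clip(c[0]-w,0,512-2*w));y=int(np.clip(c[1]-h,0,384-2*h))
    print(f,'origin',x,y);return cv2.resize(I[y:y+2*h,x:x+2*w],(400,int(800*h/2/w)),interpolation=cv2.INTER_CUBIC)
T=[.494,.114,.1];C=[.429,-.221,.09]
a=np.hstack([crop('w1',T,100,75),crop('w2',T,100,75)]);b=np.hstack([crop('w3',C,100,75),crop('w4',C,100,75)])
cv2.imwrite('pics/m1.png',np.vstack([a,b]))
E
```

```text
clock: 2.83
position: [0.3663, -0.2153, 0.3166]
ee_rot: [-0.375, -3.119, 0.001]
force: [1.0, 0.3, 0.7]
width: 0.996
gripper_force: 0.0
clock: 3.88
position: [0.3665, -0.214, 0.3166]
ee_rot: [-2.004, -2.419, -0.0]
force: [0.9, -0.1, -0.3]
width: 1.002
gripper_force: 0.0
[-0.41 -0.02  0.82  1.92  0.02  1.23  0.6 ]
w1 origin 155 153
w2 origin 225 139
w3 origin 161 131
w4 origin 199 100
```

View pics/m1.png

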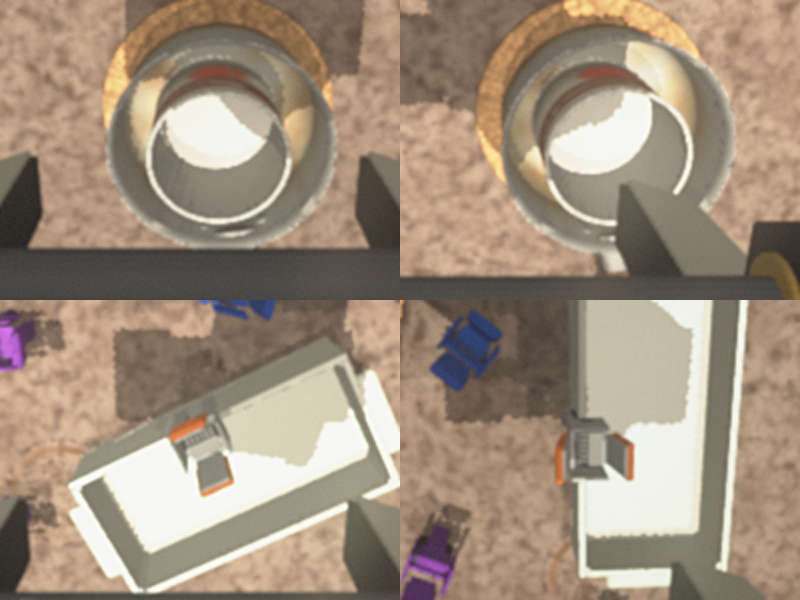

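Run:
```python
from h import *
from scipy.optimize import least_squares
def fit(obs,r,z0):
    def res(p):
        e=[]
        for f,uv in obs:
            o,v=ray(f,uv);t=(p[2]-o[2])/v[2];q=o+v*t;e.append(np.hypot(*(q-p)[:2])-r)
        return e
    s=least_squares(res,[.49,.11,z0]);return s.x.round(4),(s.fun*1e3).round(1)
a=lambda u,v:('w1',(155+u/2,153+v/2)); b=lambda u,v:('w2',(225+(u-400)/2,139+v/2))
print('tin',fit([a(148,158),a(291,152),a(220,223),a(218,86),b(545,150),b(693,150),b(610,222),b(625,85)],.0485,.1))
print('pan',fit([a(107,135),a(335,140),a(222,246),b(503,140),b(735,140)],.08,.09))
P=[]
for f,(x,y) in {'w3':(161+85,131+55),'w4':(199+70,100+50)}.items():
    I=cv2.imread(f'pics/{f}.png')[y:y+75,x:x+50];P.append(cv2.resize(I,(400,600),interpolation=cv2.INTER_CUBIC))
cv2.imwrite('pics/m2.png',np.hstack(P))
```

```text
tin (array([0.4982, 0.1242, 0.1048]), array([-1.5,  0.1,  1.9,  1.6,  1.2, -0.5,  0. ,  0.2]))
pan (array([0.4997, 0.1271, 0.0867]), array([ 0.2, -1.2, -0.1, -1. ,  0.4]))
```

View pics/m2.png

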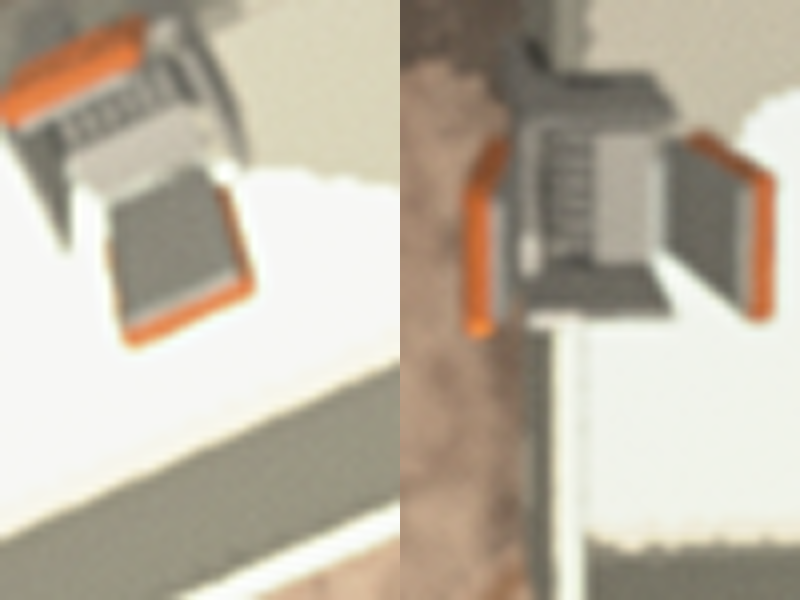

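Run:
```python
from h import *
a=lambda u,v:('w3',(246+u/8,186+v/8)); b=lambda u,v:('w4',(269+(u-400)/8,150+v/8))
print('mid',tri(a(132,188),b(620,254)))
print('out',tri(a(70,57),b(465,260)),'inn',tri(a(195,318),b(775,247)))
z=.135
d=atz(*b(620,335),.135)
for n,p,q in [('outer',(465,185),(465,335)),('inner',(775,175),(775,320))]:
    p=atz(*b(*p),z);q=atz(*b(*q),z);v=(p-q);print(n,p,q,np.degrees(np.arctan2(-v[0],v[1])).round(1),np.linalg.norm(v))
m=lambda u,v:('w4',(199+(u-400)/2,100+(v-300)/2))
# dish wall edges
for p,q in [((745,305),(724,570)),((578,480),(581,575))]:
    p=atz(*m(*p),.065);q=atz(*m(*q),.065);v=p-q;print(p,q,np.degrees(np.arctan2(-v[0],v[1])).round(1))
p=atz(*b(552,325),.065);q=atz(*b(570,600),.065);print('front wall',p,q)
print(R.from_rotvec(arm.observe()['ee_rot']).as_matrix().round(3))
```

```text
mid (array([ 0.4181, -0.2188,  0.131 ]), [0.0011, 0.0011])
out (array([ 0.3954, -0.2232,  0.1327]), [0.0016, 0.0016]) inn (array([ 0.4405, -0.2138,  0.1317]), [0.0005, 0.0005])
outer [ 0.394  -0.2128  0.135 ] [ 0.3987 -0.2349  0.135 ] 12.0 0.022594247055390013
inner [ 0.4374 -0.203   0.135 ] [ 0.4428 -0.2242  0.135 ] 14.3 0.02187692848642149
[ 0.5033 -0.1141  0.065 ] [ 0.545  -0.2986  0.065 ] 12.7
[ 0.4229 -0.2504  0.065 ] [ 0.4414 -0.3222  0.065 ] 14.4
front wall [ 0.4231 -0.2513  0.065 ] [ 0.438  -0.3023  0.065 ]
[[-0.186  0.983 -0.   ]
 [ 0.983  0.186  0.   ]
 [ 0.    -0.    -1.   ]]
```

```bash
python3 -m creep '[[-0.018,0.062,0,0,0,0],[-0.018,0.062,0,0,0,-0.017],[0,0,0.08,0,0,0],[0,0,0.08,0,0,0],[0,0,0.08,0,0,0],[0,0,0.08,0,0,0],[0,0,0.08,0,0,0],[0,0,0.08,0,0,0],[0,0,0.03,0,0,0],[0,0,0.018,0,0,0],[0,0,0,0,0,0],[0,0,0,0,0,0]]'
python3 - <<'E'
from h import *
save('wrist','w5')
I=cv2.imread('pics/w5.png');cv2.imwrite('pics/w5b.png',cv2.resize(I,(800,600),interpolation=cv2.INTER_CUBIC))
s=arm.observe();M=R.from_rotvec(s['ee_rot']).as_matrix();print(M.round(3),s['position'])
E
```

```text
clock: 4.93
position: [0.4176, -0.2209, 0.1059]
ee_rot: [1.967, 2.449, 0.0]
force: [0.1, -0.0, 1.1]
width: 0.999
gripper_force: 0.0
[[-0.215  0.977  0.001]
 [ 0.977  0.215 -0.   ]
 [-0.001  0.001 -1.   ]] [ 0.41790433 -0.22113387  0.10640687]
```

View pics/w5b.png

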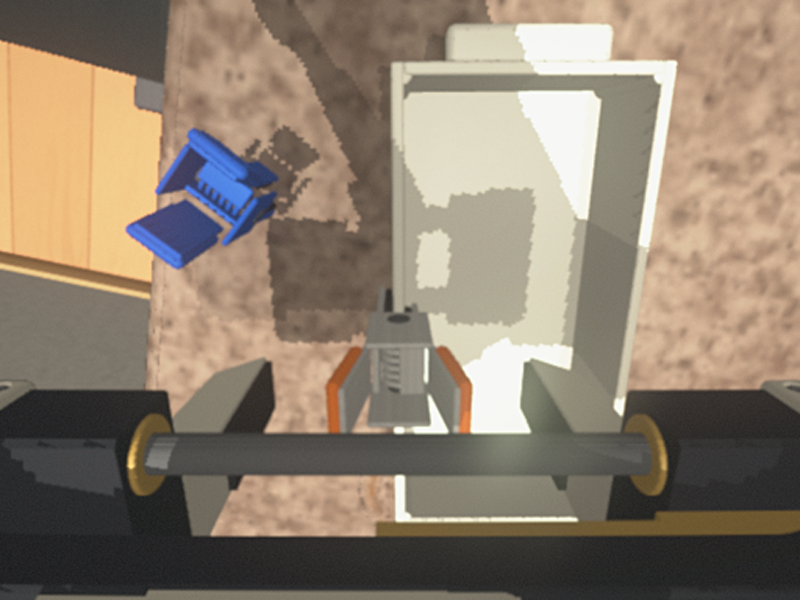

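The clip levers at (328–470, ~390) are centred between the fingers (272–522), and the wall runs vertical, so it is aligned. Closing.

```bash
python3 -m creep '[[0.004,0,0,0,0,0],[0,0,0,0,0,0],[0,0,0,0,0,0],[0,0,0,0,0,0],[0,0,0,0,0,0],[0,0,0,0,0,0],[0,0,0,0,0,0],[0,0,0,0,0,0],[0,0,0,0,0,0],[0,0,0,0,0,0],[0,0,0,0,0,0],[0,0,0,0,0,0]]' 1 30
```

```text
clock: 5.98
position: [0.4166, -0.2193, 0.1054]
ee_rot: [-1.97, -2.447, 0.0]
force: [-0.6, 0.7, -0.6]
width: 0.334
gripper_force: 29.9
```

```bash
python3 -m creep '[[0,0,-0.03,0,0,0],[0,0,-0.03,0,0,0],[0,0,-0.06,0,0,0],[0,0,-0.08,0,0,0],[0,0,-0.08,0,0,0],[0,0,-0.08,0,0,0],[0.076,0.031,0,0,0,0],[0.076,0.031,0,0,0,0],[0.076,0.031,0,0,0,0],[0.076,0.031,0,0,0,0],[0.076,0.031,0,0,0,0],[0.076,0.031,0,0,0,0],[0.076,0.031,0,0,0,0],[0.076,0.031,0,0,0,0],[0,0,0,0,0,0],[0,0,0,0,0,0],[0,0,0,0,0,0]]'
python3 -c "
from h import *
save('wrist','w6')"
python3 -m creep '[[0.07,-0.02,0,0,0,0],[0.07,-0.02,0,0,0,0],[0,0,0,0,0,0],[0,0,0,0,0,0],[0,0,0,0,0,0]]'
python3 - <<'E'
from h import *
save('wrist','w7')
P=[]
for f in('w6','w7'):
    c=proj(f,[.498,.124,.09])[0];x=int(np.clip(c[0]-100,0,312));y=int(np.clip(c[1]-150,0,84));print(f,c,x,y)
    P.append(cv2.resize(cv2.imread(f'pics/{f}.png')[y:y+300,x:x+200],(400,600),interpolation=cv2.INTER_CUBIC))
cv2.imwrite('pics/m3.png',np.hstack(P))
print(arm.observe()['joints'].round(2))
E
```

```text
clock: 7.4
position: [0.4614, 0.0389, 0.2494]
ee_rot: [-1.97, -2.447, 0.001]
force: [1.0, -0.4, -1.5]
width: 0.337
gripper_force: 29.9
clock: 7.87
position: [0.4342, 0.0894, 0.2497]
ee_rot: [1.971, 2.446, 0.0]
force: [-0.0, -1.0, -1.7]
width: 0.333
gripper_force: 29.9
w6 [307.4 101.7] 207 0
w7 [319.2 156. ] 219 6
[-0.91  0.11  0.66  1.99 -0.07  1.06 -0.01]
```

View pics/m3.png

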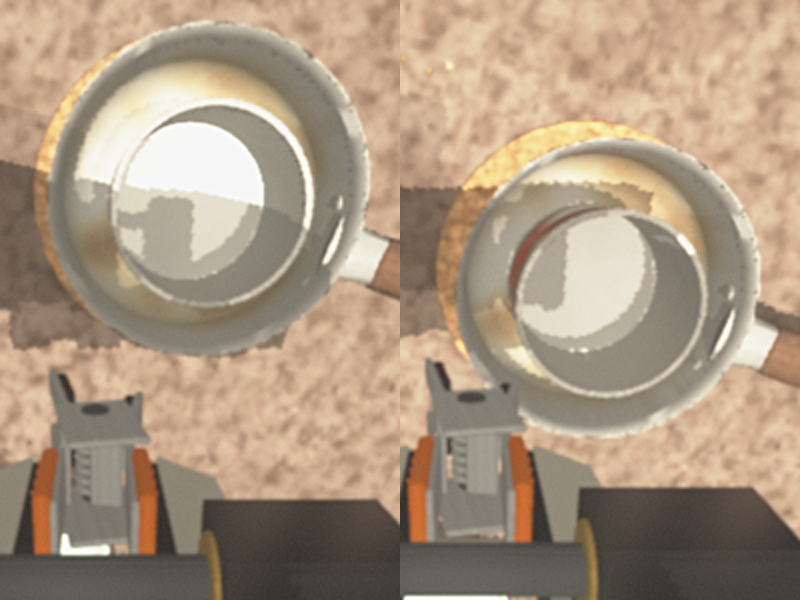

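```bash
cat > fit.py <<'E'
from h import *
from scipy.optimize import least_squares
def fit(obs,r,z0,fz=False):
    def res(p):
        e=[]
        for f,uv in obs:
            o,v=ray(f,uv);zz=z0 if fz else p[2];q=o+v*(zz-o[2])/v[2];e.append(np.hypot(*(q-p)[:2])-r)
        return e
    s=least_squares(res,[.49,.11,z0]);return s.x.round(4),(s.fun*1e3).round(1)
E
python3 - <<'E'
from fit import *
a=lambda u,v:('w6',(207+u/2,v/2)); b=lambda u,v:('w7',(219+(u-400)/2,6+v/2))
t=[a(112,205),a(313,195),a(215,101),a(205,306),b(515,310),b(708,300),b(610,207),b(615,398)]
p=[a(48,190),a(370,180),a(205,20),a(215,355),b(457,295),b(760,280),b(605,138),b(620,438)]
print(fit(t,.049,.1),fit(p,.08,.09));print(fit(t,.049,.098,1),fit(p,.08,.092,1))
E
```

```text
(array([0.5022, 0.1229, 0.1001]), array([-0.4, -0.1, -1.3, -0.9,  0.7,  0.4,  1.2,  0.8])) (array([0.5014, 0.1256, 0.0915]), array([ 0.1, -0. ,  0.4, -0.6, -0.5, -0.4, -0.3,  0.6]))
(array([0.5027, 0.1228, 0.098 ]), array([ 0. ,  0.3, -0.8, -0.8,  1. ,  0.7,  1.3,  1.4])) (array([0.5013, 0.1256, 0.092 ]), array([-0.1, -0.2,  0.3, -0.7, -0.6, -0.6, -0.4,  0.4]))
```

```bash
python3 -m creep '[[0,0,0,0,0,0.054],[0,0,0,0,0,0.054],[0,0,0,0,0,0.054],[0,0,0,0,0,0.054],[0,0,0,0,0,0.054],[0,0,0,0,0,0],[0,0,0,0,0,0]]'
cat > go.py <<'E'
from h import *
import sys
t=np.array([float(x) for x in sys.argv[1:4]]);s=arm.observe();M=R.from_rotvec(s['ee_rot']).as_matrix()
print('yaw of y',np.degrees(np.arctan2(M[1,1],M[0,1])).round(2),'pos',s['position'].round(4),'tilt',M[:,2].round(4),'units',(M.T@(t-s['position'])/.4).round(4),'j',s['joints'].round(2))
E
python3 go.py .4592 .1386 .2
```

```text
clock: 8.5
position: [0.4344, 0.0897, 0.2496]
ee_rot: [2.572, 1.803, 0.0]
force: [0.3, -0.4, -0.8]
width: 0.333
gripper_force: 29.9
yaw of y -19.95 pos [0.4344 0.0897 0.2496] tilt [ 2.e-04 -2.e-04 -1.e+00] units [0.1361 0.0167 0.1239] j [-0.96  0.11  0.72  2.   -0.08  1.06 -0.56]
```

```bash
python3 -m creep '[[0.068,0.008,0,0,0,0],[0.068,0.008,0.024,0,0,0],[0,0,0.05,0,0,0],[0,0,0.05,0,0,0],[0,0,0,0,0,0],[0,0,0,0,0,0],[0,0,0,0,0,0]]'
python3 go.py .4592 .1386 .141
python3 - <<'E'
from h import *
save('wrist','w8')
I=cv2.imread('pics/w8.png')[100:384,100:479];cv2.imwrite('pics/w8b.png',cv2.resize(I,(800,600),interpolation=cv2.INTER_CUBIC))
E
```

```text
clock: 9.08
position: [0.4593, 0.1391, 0.2008]
ee_rot: [2.574, 1.801, 0.001]
force: [-0.1, -0.1, -0.4]
width: 0.335
gripper_force: 29.9
yaw of y -20.02 pos [0.4593 0.1391 0.2008] tilt [ 7.e-04  2.e-04 -1.e+00] units [-0.0012  0.0002  0.1495] j [-0.96  0.25  0.68  1.99 -0.19  0.96 -0.53]
```

View pics/w8b.png

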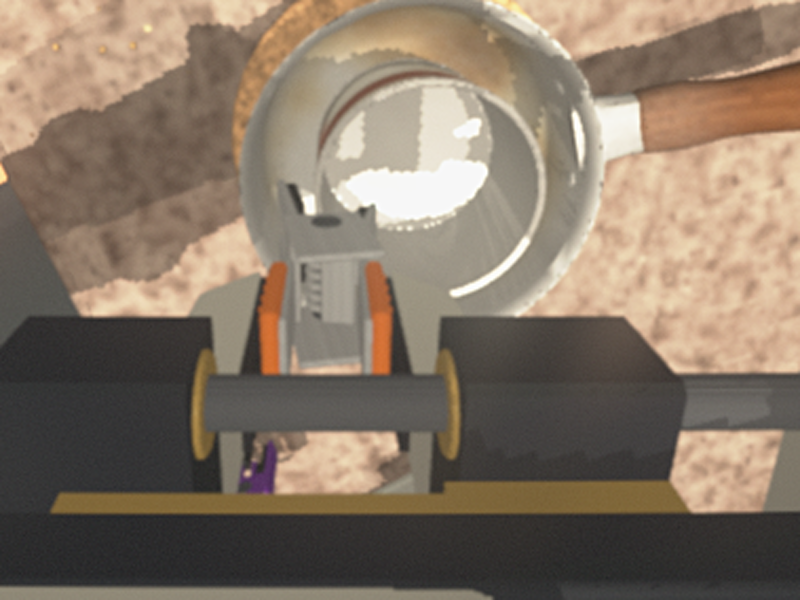

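The clip's prongs at (290,200)/(370,215) straddle the tin's rim edge near (318,165). I'll refit from this view.

Run:
```python
from fit import *
k=379/800; c=lambda u,v:('w8',(100+u*k,100+v*k))
print(fit([c(318,165),c(547,178),c(437,76),c(455,294),c(505,267)],.049,.0995,1),fit([c(241,160),c(603,150),c(578,75),c(275,80),c(580,245)],.08,.092,1))
a=np.radians(-20);y=np.array([np.cos(a),np.sin(a)]);x=np.array([-y[1],y[0]])
o=np.array([.4593,.1391])
# prong positions expected at z of jaw tips (origin z=TCP-.0165) with 18 mm opening
zo=.2008-.0165
for s in(-1,1):
  for w in((-15,15) if s<0 else (-7,7)):
    for r in(9,16): P=o+s*r*.001*y+w*.001*x;print(s,w,r,((proj('w8',[*P,zo-.05])[0]-100)/k).round(0))
```

```text
(array([0.5025, 0.1235, 0.0995]), array([ 0.2,  0.3,  0.1,  0.3, -0.2])) (array([0.4989, 0.1231, 0.092 ]), array([-1.2, -0.3,  0.5, -1.5, -2.7]))
-1 -15 9 [298. 259.]
-1 -15 16 [280. 259.]
-1 15 9 [297. 183.]
-1 15 16 [278. 183.]
1 -7 9 [346. 239.]
1 -7 16 [365. 239.]
1 7 9 [346. 203.]
1 7 16 [365. 203.]
```

```bash
python3 -m creep '[[0,0.001,0.03,0,0,0],[0,0,0.03,0,0,0],[0,0,0.03,0,0,0],[0,0,0.03,0,0,0],[0,0,0.02,0,0,0],[0,0,0.008,0,0,0],[0,0,0,0,0,0],[0,0,0,0,0,0]]'; python3 go.py .4592 .1386 .141
```

```text
clock: 9.8
position: [0.4595, 0.1395, 0.1414]
ee_rot: [2.574, 1.801, 0.001]
force: [0.2, 0.1, -0.6]
width: 0.334
gripper_force: 29.9
yaw of y -20.05 pos [0.4595 0.1395 0.1414] tilt [ 8.e-04  5.e-04 -1.e+00] units [-0.0025  0.      0.001 ] j [-0.9   0.34  0.64  2.06 -0.27  0.82 -0.46]
```

```bash
python3 -m creep '[[0,0,0,0,0,0],[0,0,0,0,0,0],[0,0,0,0,0,0],[0,0,0,0,0,0]]' 0.2 30
python3 -m creep '[[0,0,0,0,0,0],[0,0,0,0,0,0],[0,0,0,0,0,0],[0,0,0,0,0,0]]' -0.1
python3 -m creep '[[0,0,0,0,0,0],[0,0,0,0,0,0],[0,0,0,0,0,0],[0,0,0,0,0,0],[0,0,0,0,0,0],[0,0,0,0,0,0]]' -0.6
python3 -m creep '[[0,0,-0.04,0,0,0],[0,0,-0.08,0,0,0],[0,0,-0.08,0,0,0],[0,0,0,0,0,0],[0,0,0,0,0,0],[0,0,0,0,0,0]]' -0.6
python3 - <<'E'
from h import *
save('wrist','w9')
I=cv2.imread('pics/w9.png')[100:384,100:479];cv2.imwrite('pics/w9b.png',cv2.resize(I,(800,600),interpolation=cv2.INTER_CUBIC))
E
```

```text
clock: 10.13
position: [0.4592, 0.1396, 0.141]
ee_rot: [-2.574, -1.801, -0.001]
force: [-0.2, 0.3, -1.3]
width: 0.401
gripper_force: 10.9
clock: 10.47
position: [0.4591, 0.1395, 0.1407]
ee_rot: [-2.574, -1.801, -0.0]
force: [-1.0, 0.2, -0.4]
width: 0.544
gripper_force: 0.3
clock: 10.97
position: [0.4591, 0.1395, 0.1408]
ee_rot: [-2.574, -1.801, -0.0]
force: [0.9, -0.7, 0.2]
width: 0.801
gripper_force: 0.0
clock: 11.47
position: [0.4588, 0.1396, 0.2205]
ee_rot: [-2.573, -1.801, -0.0]
force: [-1.0, 0.2, -0.2]
width: 0.8
gripper_force: 0.0
```

View pics/w9b.png

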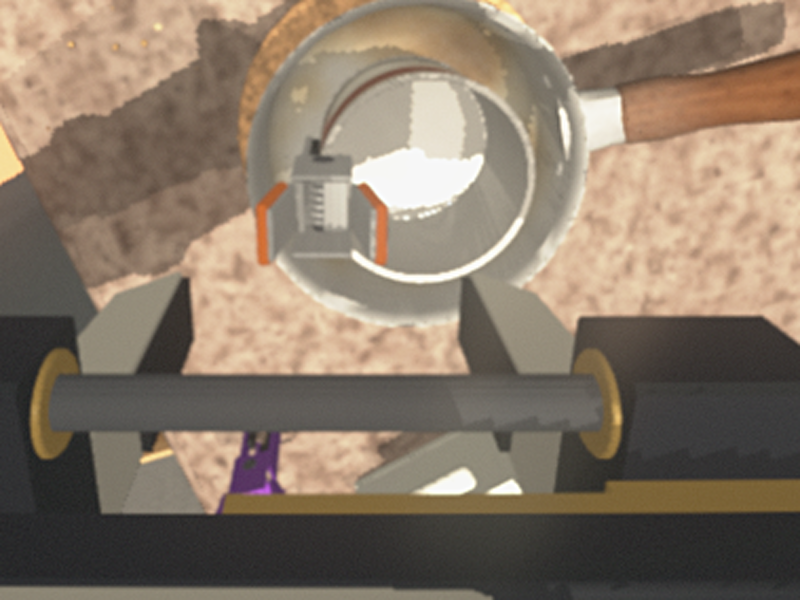

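```bash
python3 -m creep '[[0,0,0,0,0,-0.0536],[0,0,0,0,0,-0.0536],[0,0,0,0,0,-0.0536],[0,0,0,0,0,-0.0536],[0,0,0,0,0,-0.0536],[0,0,0,0,0,-0.0536],[0,0,0,0,0,-0.0536],[0,0,0,0,0,-0.0536],[0,0,0,0,0,-0.0536],[0,0,0,0,0,-0.0536],[0,0,0,0,0,-0.0536],[0,0,0,0,0,-0.0536],[0,0,0,0,0,-0.0536],[0,0,0,0,0,-0.0536],[0,0,0,0,0,0],[0,0,0,0,0,0]]' -1
python3 - <<'E'
from h import *
k=379/800; c=lambda u,v:('w9',(100+u*k,100+v*k))
for u in[(258,208),(258,263),(387,208),(387,263),(322,235)]:print(atz(*c(*u),.1695))
save('wrist','w10')
I=cv2.imread('pics/w10.png');cv2.imwrite('pics/w10b.png',cv2.resize(I,(800,600),interpolation=cv2.INTER_CUBIC))
E
python3 go.py .4592 .1386 .1167
```

```text
clock: 12.85
position: [0.4585, 0.1391, 0.2198]
ee_rot: [-0.551, -3.091, 0.002]
force: [0.4, -0.7, 0.3]
width: 0.997
gripper_force: 0.0
[0.4418 0.1572 0.1695]
[0.4342 0.138  0.1695]
[0.4836 0.142  0.1695]
[0.4771 0.1224 0.1695]
[0.4591 0.1403 0.1695]
yaw of y 69.76 pos [0.4587 0.1392 0.22  ] tilt [-1.3e-03 -7.0e-04 -1.0e+00] units [-0.002  -0.0007  0.2582] j [-0.75  0.2   0.41  1.95 -0.1   1.01  0.92]
```

View pics/w10b.png

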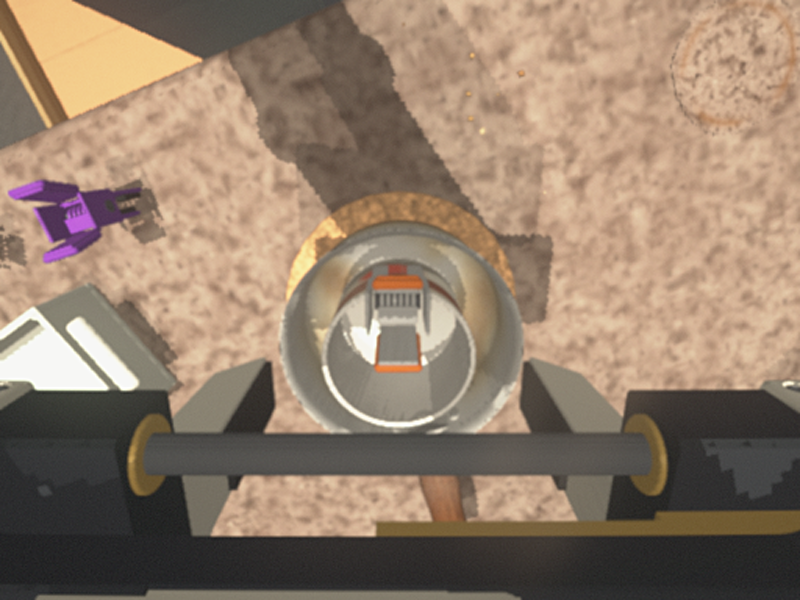

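Run:
```python
from h import *
k=379/800; c=lambda u,v:('w9',(100+u*k,100+v*k)); b=lambda u,v:('w10',(u*.64,v*.64))
print(tri(c(322,235),b(398,324)),tri(c(258,235),b(398,277)),tri(c(387,235),b(398,371)),atz(*b(398,324),.1695))
```

```text
(array([0.4578, 0.1384, 0.1623]), [0.0008, 0.0008]) (array([0.4359, 0.1463, 0.1618]), [0.001, 0.001]) (array([0.4801, 0.1307, 0.1643]), [0.0003, 0.0003]) [0.4548 0.1401 0.1695]
```

```bash
python3 -m creep '[[0,0,0.06,0,0,0],[0,0,0.06,0,0,0],[0,0,0.06,0,0,0],[0,0,0.04,0,0,0],[0,0,0.03,0,0,0],[0,0,0.01,0,0,0],[0,0,0,0,0,0],[0,0,0,0,0,0]]' -1
python3 go.py .458 .139 .1155
```

```text
clock: 13.57
position: [0.4592, 0.1395, 0.117]
ee_rot: [0.548, 3.093, -0.0]
force: [-0.2, 0.5, 0.7]
width: 1.001
gripper_force: 0.0
yaw of y 69.92 pos [0.4592 0.1395 0.117 ] tilt [ 0.e+00 -2.e-04 -1.e+00] units [ 0.0025 -0.0022  0.0037] j [-0.7   0.34  0.38  2.07 -0.18  0.75  1.01]
```

```bash
python3 -m creep '[[0.002,-0.001,0.002,0,0,0],[0,0,0,0,0,0],[0,0,0,0,0,0],[0,0,0,0,0,0],[0,0,0,0,0,0],[0,0,0,0,0,0],[0,0,0,0,0,0],[0,0,0,0,0,0],[0,0,0,0,0,0],[0,0,0,0,0,0],[0,0,0,0,0,0],[0,0,0,0,0,0]]' 1 5
python3 -m creep '[[0,0,0,0,0,0],[0,0,0,0,0,0],[0,0,0,0,0,0],[0,0,0,0,0,0],[0,0,0,0,0,0]]' 1 50
python3 go.py .458 .139 .1155; python3 -c "
from h import *
save('wrist','w11')"
```

```text
clock: 14.57
position: [0.4582, 0.1394, 0.1159]
ee_rot: [-0.546, -3.094, -0.0]
force: [-0.1, -0.3, -0.7]
width: 0.369
gripper_force: 5.0
clock: 14.98
position: [0.4582, 0.1394, 0.1159]
ee_rot: [-0.546, -3.094, -0.0]
force: [-1.0, 0.2, -0.6]
width: 0.369
gripper_force: 50.0
yaw of y 70.0 pos [0.4582 0.1394 0.1159] tilt [-0.  0. -1.] units [ 0.     -0.001   0.0011] j [-0.7   0.34  0.38  2.08 -0.18  0.75  1.01]
```

```bash
python3 -m creep '[[0,0,-0.006,0,0,0],[0,0,-0.012,0,0,0],[0,0,-0.02,0,0,0],[0,0,-0.02,0,0,0],[0,0,-0.02,0,0,0],[0,0,-0.02,0,0,0],[0,0,-0.02,0,0,0],[0,0,-0.02,0,0,0],[0,0,-0.02,0,0,0],[0,0,-0.02,0,0,0],[0,0,-0.02,0,0,0],[0,0,-0.02,0,0,0],[0,0,-0.02,0,0,0],[0,0,-0.02,0,0,0],[0,0,-0.02,0,0,0],[0,0,-0.018,0,0,0],[0,0,-0.01,0,0,0],[0,0,-0.004,0,0,0],[0,0,0,0,0,0],[0,0,0,0,0,0]]' 1 50
python3 - <<'E'
from h import *
save('wrist','w12');save('scene','s12')
a=[cv2.imread(f'pics/{f}.png')[150:384,120:400] for f in('w11','w12')]
a=[cv2.resize(x,(400,334)) for x in a]
s=cv2.imread('pics/s12.png')[110:243,120:440];s=cv2.resize(s,(640,266),interpolation=cv2.INTER_CUBIC)
s=cv2.copyMakeBorder(s,0,0,0,160,cv2.BORDER_CONSTANT)
cv2.imwrite('pics/m4.png',np.vstack([np.hstack(a),s]))
s=arm.observe();print(s['position'],s['ft_torque'],s['force'],s['width'])
E
```

```text
clock: 16.7
position: [0.458, 0.1393, 0.2397]
ee_rot: [-0.545, -3.094, 0.0]
force: [0.1, 0.2, -2.6]
width: 0.369
gripper_force: 50.0
[0.45788635 0.13926238 0.23951567] [-0.00629827  0.05318748  0.03555029] [-0.317794   -0.11561044 -3.19365437] 0.3716367108354175
```

View pics/m4.png

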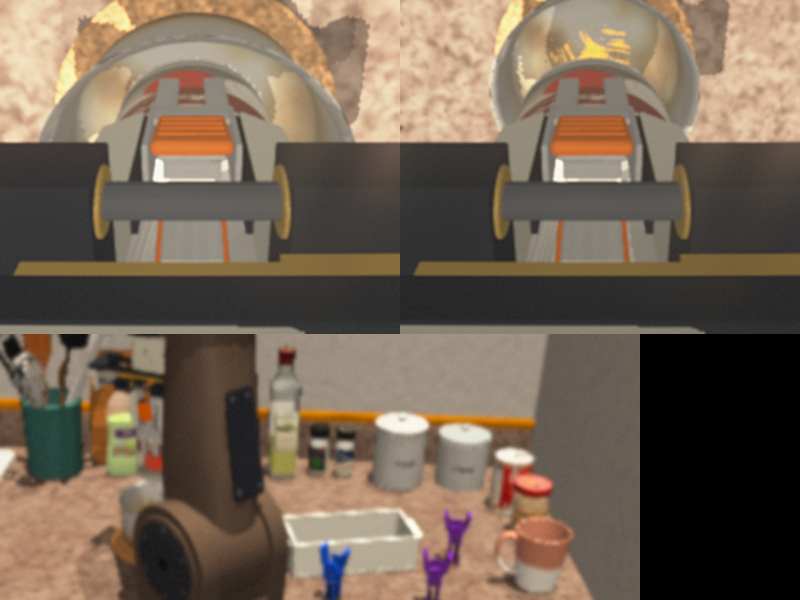

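The tin rose with the clip. In the wrist view the tin, clip and label sit where they did before the lift, so it is not tipping, and the pan is below it. I'll let it settle and hand in.

```bash
python3 -m creep '[[0,0,0,0,0,0],[0,0,0,0,0,0],[0,0,0,0,0,0],[0,0,0,0,0,0],[0,0,0,0,0,0],[0,0,0,0,0,0],[0,0,0,0,0,0],[0,0,0,0,0,0]]'
python3 - <<'E'
from h import *
save('wrist','w13')
a,b=[cv2.imread(f'pics/{f}.png').astype(int)[195:340,190:320] for f in('w12','w13')]
d=abs(a-b).mean();print(d,arm.observe()['force'])
if d<3: print(arm.sign_off())
E
```

```text
clock: 17.47
position: [0.4582, 0.1394, 0.2399]
ee_rot: [0.546, 3.094, 0.0]
force: [-0.2, 0.4, -2.5]
width: 0.368
gripper_force: 50.0
1.5373828470380195 [-0.26660243  0.55570589 -2.08006927]
the job is handed in; nothing more can be done
None
```

The clip is on the tin's rim, and the arm is holding it shut by its steel sides, with the tin lifted level and still over the pan. By my estimate the tin's bottom is about 4.5 cm above the pan's rim. I handed the job in at about 17.5 s, and sign-off returned no verdict.

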